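# Index the disc shuttle to the dial gauge

### The job

The machined disc sits on the blue shuttle of the slide fixture, which is locked in the middle index hole by its black spring-plunger knob. Pull the knob up, shift the shuttle to the hole at the dial gauge (not the one at the green screw guide) and let the plunger snap fully home there, so that the disc lies locked under the gauge's feeler. The gauge is delicate, so do not bump it; keep the disc lying in its nest and leave the loose things round the fixture where they are.

Things in the scene. Friction and masses are not known exactly. Their poses are not given: they have to be found in the camera images.
- fixture: slide fixture, fixed to the table: aluminium plate 215 x 310 x 12 mm (x -100 to +115, y +-155 mm) with a blue shuttle 152 x 96 mm, top 39 mm above the table, on two rails, and 36 mm high end stops. Origin at table height; x points away from the robot, y along the rails, to the left seen from the robot. Steel strip with three 14 mm holes at x = -58, y = -70, 0, +70 mm
- knob (a point): middle of the black plunger knob on the front of the shuttle: round, upright, 34 mm in diameter, 18 mm above to 19 mm below this point, at fixture x = -58 mm, 78 mm above the table when home. Pulls straight up against a spring: 5 N at first, 9 N at full travel. Under it its fixed housing, 27 mm wide, ends 57 mm above the table. Moved sideways with the pin out, it carries the shuttle along (2 to 6 N)
- shuttle (a joint): position of the shuttle along the fixture's y axis in m: 0 in the middle hole, +0.070 and -0.070 in the outer holes (about 2 mm of play), free travel +-0.082. It moves only while the plunger's pin is out of its hole, and stays where it is left
- plunger (a joint): lift of the knob in m: 0 fully home (pin 9 mm deep in a hole), 0.014 at the end of its travel. Above 0.009 the 11 mm pin is clear of the hole. Let go between holes, its round nose rides on the strip (about 0.009, red band showing under the knob) and the spring drops it into the next hole when the shuttle is pushed slowly over it
- disc_seat (a point): centre of the disc's seat on the shuttle, at the underside of the disc, 43 mm above the table; 88 mm behind (fixture +x) the knob's axis. Four dowel pins round the disc end 1 mm below its top
- disc: loose machined metal disc, 66 mm in diameter, 10 mm thick, lying flat in the nest; origin at the centre of its underside, z axis up
- gauge: dial gauge on a steel column, fixed on the rear of the plate at the left or the right outer hole: white round dial, 58 mm, facing the robot. Origin at the column's foot, 12 mm above the table, fixture x = +95, y = +70 or -70 mm, axes as the fixture's. Column top 154 mm above the table; the dial's face at fixture x = +16 mm, 89 to 148 mm above the table
- gauge_tip (a point): lower end of the gauge's feeler, 55.5 mm above the table, about 2 mm over the disc's top; at fixture x = +30 mm. The hole at the gauge brings the disc's seat straight under this point
- screw_guide: green screw-guide arm with a brass bush on a like column at the other outer hole, fixed; origin at its foot, top 121 mm above the table. Not the goal
- post_a: loose chromed domed post standing upright to the right of the fixture, 76 mm wide, 59 mm tall, origin under its centre. Bystander
- waiting_disc: loose second disc, 66 mm, 10 mm thick, lying on the table to the right of the fixture, origin under its centre. Bystander
- threadlocker: loose small red bottle with a blue nozzle, 93 mm tall, standing to the left of the fixture, origin under its centre. Bystander
- screwdriver: loose orange and black screwdriver, 185 mm long, 30 mm high, lying to the left of the fixture, origin under its middle. Bystander
Mind the look-alikes: they are no part of the job. Leave any brown or yellow look-alike of the disc alone.

How it is judged:
By the outcome, as a careful person would: the job done as asked, in the order asked, and still so for the second after the job is handed in, with the robot touching nothing.
It also fails if it takes over 32 s, if anything falls off the work surface, if the arm or the gripper's body presses on something with over 40 N, if the wrist force passes 120 N, or if a joint passes its speed limit or range.

### The arm

A 7-joint arm with a two-finger parallel gripper is mounted at the origin on a cart in front of the work surface, level with it; the furniture and walls round the work are solid. World frame = base frame: x ahead of the robot, y to its left, z up, the work surface at z = 0. Lengths are in m, angles in rad, forces in N, time in s.
With the tool pointing down it reaches from about 0.425 to 0.875 m from the base axis. Payload 4.7 kg.
Tool frame: the origin (TCP) lies at the very end of the fingers, on their centre line; the grasp point (between the pads) lies 19 mm behind it; z points along the fingers, y is the line along which they close (so a half turn about z gives the same grasp; the last joint's range is limited). The gripper opens to 87 mm and grips with 3 to 60 N. Pads are 19 mm wide; open, the fingers measure 117 mm over their backs; the gripper's body (75 mm by 190 mm) begins 51 mm behind the grasp point.
Start: joints at [1.159, 0.321, -0.07, 1.45, 0.023, 1.371, -0.057], TCP at [0.268, -0.592, 0.223] pointing down, gripper open.
Joint ranges: [-2.86, 2.86], [-0.3, 2.09], [-1.38, 1.24], [0.06, 2.45], [-1.56, 4.7], [0.09, 2.05], [-2.69, 2.69]. Speed limits (rad/s): [2.57, 2.57, 3.14, 3.14, 3.14, 3.14, 3.14].

### API

Orientations are given as a rotation vector (axis times angle).
In Python, from bench import ctrl gives the robot as it stands.
- The arm moves only by the shell command python3 -m jog 'ROWS' [FORCE]. ROWS is JSON, a list that holds one entry, the list of rows, each a list of 7 numbers: the shift along the tool's x, y, z in mm, then the turn, a rotation vector about the tool's x, y, z in degrees, then the finger opening in mm, from 0 to 87. A call has 1 to 10 rows; each row is the pose to reach, as a shift and turn from the pose commanded when the call began, along the tool's axes at that moment; what a row does not reach only later rows make up. A row lasts 1/10 s, in which the tool goes at most 50 mm and 8.59 degrees, less where a joint would pass 70% of its speed; a pose out of reach is approached as far as the arm can. A call with a gripper value outside its range is refused whole. The fingers move at their own pace and stop on an object; FORCE is the grip in N (left out, the last holds). Time passes only in rows, so rows that repeat a pose let the fingers close. It gives the time, the measured TCP pose, the force, the opening and the grip force at its end, in the units of the state.
- ctrl.get_state(): the state, without advancing time (a new reading comes with each control period).
- ctrl.get_image(name): name is "side" or "top"; returns a dict with "image" (400x640x3 uint8, red, green, blue), "depth" (400x640 float32, m along the optical axis (not along the pixel's ray), 0 where there is no reading), "fov_y" (degrees; the focal length in pixels is half the picture's height over the tangent of half this angle, whatever the lens; pixels are square), "cx", "cy" (the principal point, pixels), "k1" (the pictures are not rectified: a ray, as slopes to the right and down, at radius r is drawn at 1 + k1 r^2 times it, then the intrinsics apply), "rvec" (rotation vector, rad) and "tvec" (3), from world to camera coordinates, as OpenCV has them. Camera axes: x right, y down, z forward; pixel columns grow to the right and rows downward; lengths in m; the calibration is good to about 2 mm. A picture is of the moment at which its call begins.
- ctrl.close_job(): hands the job in; it is judged then, once.
The state is a dict: "time": time; "joint_positions": joint angles; "qd": joint speeds; "joint_torque": joint torques, N m; "position": TCP position; "tool_rot": TCP orientation; "ft_force": force on the tool from outside, world axes, zero at the start; "torque": the same for the moment, N m; "grip_width": opening from 0.0 (shut) to 1.0 (fully open); "grip_force": force on a finger pad.
Only numpy, scipy, OpenCV 4.12 (cv2) and the standard library are available. Lean on these libraries where they do the work, as an engineer would, in place of code of your own. Each camera call takes 0.05 s, during which the arm holds its last target. There are 200 camera calls.

## Working session

There is one attempt and no reset: what is moved stays moved. The work goes in short steps, Python scripts to look and compute and a shell command to move; the robot and the scene stay as the last step left them, time stands still between calls to the robot, and variables do not carry over. Pictures are saved under pics/ and viewed, at most 10 in all, crops included, and the job is handed in when it is done.

```bash
mkdir -p pics; ls; cat > h.py <<'E'
import numpy as np, cv2
from scipy.spatial.transform import Rotation as R
from bench import ctrl
def save(d,n): cv2.imwrite(f'pics/{n}.png',d['image'][:,:,::-1])
def ray(d,u,v):
    f=200/np.tan(np.radians(d['fov_y'])/2)
    K=np.array([[f,0,d['cx']],[0,f,d['cy']],[0,0,1.]])
    p=cv2.undistortPoints(np.array([[[u,v]]],float),K,np.array([d['k1'],0,0,0.]))[0,0]
    M=R.from_rotvec(d['rvec']).as_matrix(); t=np.array(d['tvec'])
    return -M.T@t, M.T@np.array([p[0],p[1],1.])
def onz(d,u,v,z):
    o,r=ray(d,u,v); return o+r*(z-o[2])/r[2]
def depthpt(d,u,v):
    o,r=ray(d,u,v); return o+r*d['depth'][int(round(v)),int(round(u))]
E
python3 - <<'E'
from h import *
for n in('top','side'):
    d=ctrl.get_image(n); save(d,n+'0'); np.save(f'pics/{n}0.npy',d,allow_pickle=True); print(n,d['fov_y'],d['k1'],ray(d,320,200))
s=ctrl.get_state(); print(s['position'],s['tool_rot'],R.from_rotvec(s['tool_rot']).as_matrix().round(3),s['time'],s['grip_width'])
E
```

```text
pics
top 50.140583253863504 -0.07216512583593312 (array([0.27947653, 0.0202032 , 1.30768615]), array([ 0.18459752,  0.02034392, -0.98269095]))
side 54.83010479261086 0.02535653478257237 (array([0.38545513, 0.88578442, 0.44193943]), array([ 0.11400226, -0.91048295, -0.39764588]))
[ 0.26822799 -0.59153548  0.22159398] [-3.06907156e+00 -6.63472042e-01  7.16759286e-04] [[ 0.911  0.413 -0.001]
 [ 0.413 -0.911  0.001]
 [-0.    -0.002 -1.   ]] 0.1 0.9974512751543433
```

View pics/top0.png

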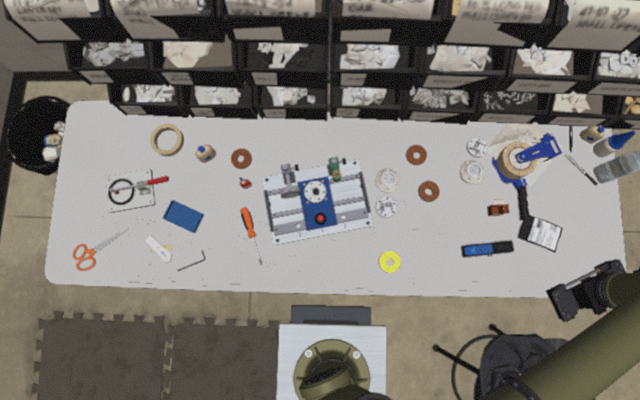

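View pics/side0.png

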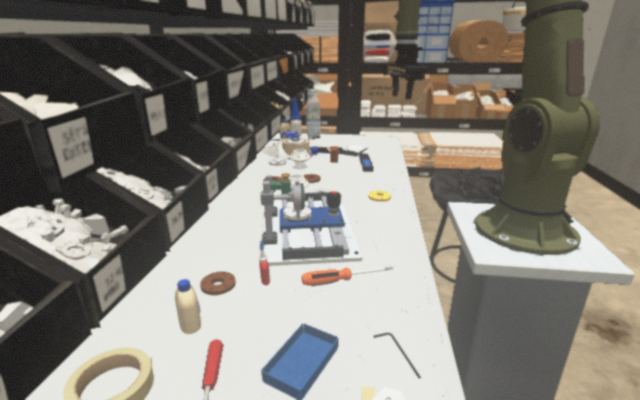

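The fixture spans about (262–372, 160–243) in the top view. The gauge's grey column is left at about (290,172), the green guide right at about (335,168), and the knob at about (320,218). I'll measure these more closely.

```bash
python3 - <<'E'
from h import *
d=np.load('pics/top0.npy',allow_pickle=True).item()
im=d['image']; c=cv2.resize(im[145:255,250:385],None,fx=5.5,fy=5.5,interpolation=cv2.INTER_CUBIC); cv2.imwrite('pics/crop0.png',c[:,:,::-1])
hsv=cv2.cvtColor(im,cv2.COLOR_RGB2HSV).astype(int); H,S,V=hsv[...,0],hsv[...,1],hsv[...,2]
def bl(m,z,name):
    n,l,st,ce=cv2.connectedComponentsWithStats(m.astype(np.uint8))
    for i in range(1,n):
        x,y=ce[i]
        if st[i,4]>8 and 255<x<375 and 155<y<250:
            print(name,st[i],ce[i].round(1),onz(d,x,y,z).round(4),depthpt(d,x,y).round(4))
bl((H>100)&(H<125)&(S>120)&(V>60),.039,'blue')
bl((H>40)&(H<90)&(S>80),.12,'green')
bl(((H<8)|(H>172))&(S>130),.09,'red')
bl(V<45,.09,'black')
m=(H>100)&(H<125)&(S>120)&(V>60)
E
```

```text
blue [299 178  38  52 790] [318.  208.5] [0.4915 0.0517 0.039 ] [0.4913 0.0517 0.0405]
green [330 159   8  12  48] [333.2 165.8] [0.6036 0.0096 0.12  ] [0.6089 0.0094 0.1004]
green [334 178   5   3   9] [335.8 179.2] [0.564  0.0015 0.12  ] [0.5682 0.0012 0.1027]
red [317 215   7   6  33] [320.  217.2] [0.4579 0.0441 0.09  ] [0.4566 0.0439 0.0993]
black [316 219  10   5  18] [319.8 221.6] [0.4451 0.0441 0.09  ] [0.4442 0.044  0.0963]
```

View pics/crop0.png

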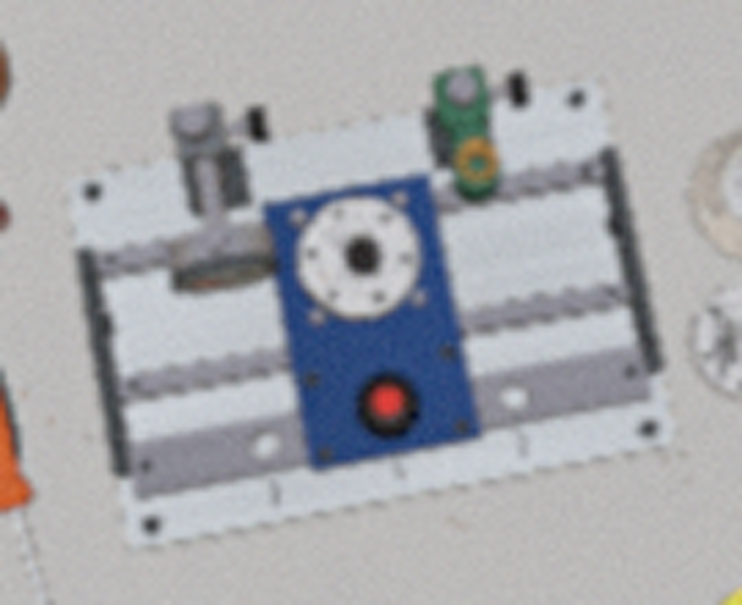

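The crop shows the gauge at the left (+y). The knob's red cap is at crop (388,404), the free holes at (267,444) and (515,398), and the plate screws at (93,191), (576,97), (152,525) and (649,428). The disc centre is at (362,257).

```bash
python3 - <<'E'
from h import *
d=np.load('pics/top0.npy',allow_pickle=True).item()
P=lambda u,v,z:onz(d,(u+.5)/5.5-.5+250,(v+.5)/5.5-.5+145,z)
s=[P(*a,.012) for a in((93,191),(576,97),(152,525),(649,428))]
hl,hr=P(267,444,.014),P(515,398,.014)
k=P(388,404,.096);k2=P(388,404,.098);disc=P(362,257,.053);gc=P(195,118,.154)
print('s',np.round(s,4));print('holes',hl,hr,np.linalg.norm(hl-hr))
for a,b in((s[1],s[0]),(s[3],s[2]),(hr,hl)): print('yaw',np.degrees(np.arctan2(-(a-b)[0]*-1*-1,-(a-b)[1])),np.linalg.norm(a-b))
yd=(hl-hr)/np.linalg.norm(hl-hr); print('yaw',np.degrees(np.arctan2(-yd[0],yd[1])))
e=disc-k; print('disc-k',e,np.hypot(*e[:2]),np.degrees(np.arctan2(e[1],e[0])))
print('knob',k,k2,'mid holes',(hl+hr)/2,'gauge col',gc)
st=ctrl.get_state(); Rt=R.from_rotvec(st['tool_rot']).as_matrix(); print('tool x dir',np.degrees(np.arctan2(Rt[1,0],Rt[0,0])))
print('shift to above knob tool mm',Rt.T@(np.array([k[0],k[1],.22])-st['position'])*1e3)
E
```

```text
s [[ 0.5842  0.2158  0.012 ]
 [ 0.6462 -0.0572  0.012 ]
 [ 0.3959  0.1733  0.012 ]
 [ 0.4569 -0.1003  0.012 ]]
holes [0.44233731 0.11136024 0.014     ] [ 0.47159442 -0.02546968  0.014     ] 0.13992285709270047
yaw -12.792072913094131 0.2799461719770198
yaw -12.568204555579898 0.28030676964625445
yaw -12.069297400664157 0.13992285709270047
yaw 12.069297400664158
disc-k [ 0.08671437  0.01728293 -0.043     ] 0.08841991257442242 11.271840782804082
knob [0.45458249 0.04340938 0.096     ] [0.45429346 0.04337108 0.098     ] mid holes [0.45696586 0.04294528 0.014     ] gauge col [0.59015882 0.14443026 0.154     ]
tool x dir 24.396983082309557
shift to above knob tool mm [ 431.98229812 -501.26947512    2.39415798]
```

```bash
python3 -m jog '[[[20,-15,0,0,0,2,60],[55,-42,0,0,0,5,60],[94,-72,0,0,0,8,60],[133,-102,0,0,0,12,60],[172,-132,0,0,0,12,60],[211,-162,0,0,0,12,60],[250,-192,0,0,0,12,60],[285,-219,0,0,0,12,60],[307,-236,0,0,0,12,60],[307,-236,0,0,0,12,60]]]' 45
cat >> h.py <<'E'
def to(x,y,z,yaw=12.4):
    s=ctrl.get_state(); Rt=R.from_rotvec(s['tool_rot']).as_matrix()
    print('shift',(Rt.T@(np.array([x,y,z])-s['position'])*1e3).round(1),'rot',np.degrees((R.from_matrix(Rt).inv()*R.from_euler('z',yaw,degrees=True)*R.from_euler('x',180,degrees=True)).as_rotvec()).round(2),'t',s['time'],s['ft_force'].round(1))
E
python3 -c "
from h import *
to(.455,.043,.16)"
```

```text
time: 1.1
position: [0.4529, -0.2449, 0.2225]
tool_rot: [-3.12, -0.352, -0.001]
ft_force: [-0.1, -0.3, 0.2]
grip_width: 0.689
grip_force: 0.0
shift [  66.2 -280.1   63. ] rot [-0.09 -0.06  0.49] t 1.1 [-0.1 -0.3  0.2]
```

```bash
python3 -m jog '[[[6,-25,0,0,0,0,60],[15,-65,5,0,0,0,60],[26,-110,15,0,0,0,60],[37,-157,28,0,0,0,60],[48,-204,42,0,0,0,60],[58,-245,54,0,0,0.5,60],[64,-271,61,0,0,0.5,60],[66,-280,63,0,0,0.5,60],[66,-280,63,0,0,0.5,60]]]'
python3 - <<'E'
from h import *
for n in('side','top'):
    d=ctrl.get_image(n); save(d,n+'1')
    np.save(f'pics/{n}1.npy',d,allow_pickle=True)
d=np.load('pics/side1.npy',allow_pickle=True).item()
cv2.imwrite('pics/s1.png',cv2.resize(d['image'][130:280,230:400],None,fx=4,fy=4,interpolation=cv2.INTER_CUBIC)[:,:,::-1])
to(.455,.043,.062)
E
```

```text
time: 2.0
position: [0.4547, 0.0374, 0.1593]
tool_rot: [3.124, 0.328, -0.001]
ft_force: [0.1, -0.3, -0.5]
grip_width: 0.687
grip_force: 0.0
shift [ 1.4 -7.7 97.7] rot [ 0.05  0.   -0.65] t 2.1 [0.1 0.2 0.2]
```

View pics/s1.png

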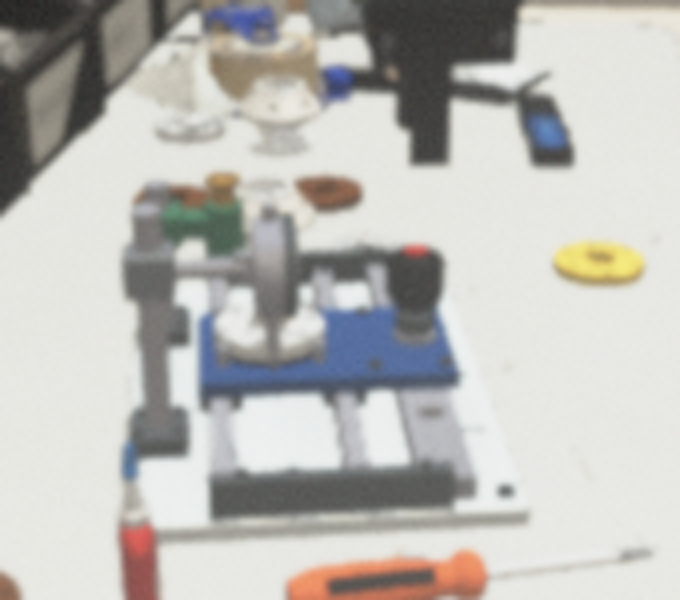

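The side crop shows the knob at about (415,280), with the fingers straight above it at about (430,130) and clear of the gauge dial at (275,265). I'll centre over the knob and descend partway.

```bash
python3 -m jog '[[[1,-7,15,0,0,-0.6,60],[1,-7,35,0,0,-0.6,60],[1,-7,45,0,0,-0.6,60],[1,-7,45,0,0,-0.6,60],[1,-7,45,0,0,-0.6,60]]]'
python3 - <<'E'
from h import *
to(.455,.043,.062)
d=np.load('pics/side1.npy',allow_pickle=True).item()
im=d['image'];
print(onz(d,230+416/4,130+250/4,.096), [depthpt(d,230+416/4,130+v/4).round(4) for v in(265,280,295)])
E
```

```text
time: 2.6
position: [0.4549, 0.0435, 0.115]
tool_rot: [3.123, 0.339, 0.0]
ft_force: [-0.3, -0.2, 0.2]
grip_width: 0.688
grip_force: 0.0
shift [-0.   0.5 53. ] rot [ 0.01 -0.02  0.  ] t 2.6 [-0.3 -0.2  0.2]
[0.45733456 0.04551678 0.096     ] [array([0.4561, 0.059 , 0.0921]), array([0.4556, 0.0634, 0.0845]), array([0.4556, 0.0608, 0.0738])]
```

```bash
python3 -m jog '[[[1,0,20,0,0,0,60],[1,0,42,0,0,0,60],[1,0,53,0,0,0,60],[1,0,53,0,0,0,60],[1,0,53,0,0,0,28],[1,0,53,0,0,0,28],[1,0,53,0,0,0,28],[1,0,53,0,0,0,28],[1,0,53,0,0,0,28],[1,0,53,0,0,0,28]]]' 45
```

```text
time: 3.6
position: [0.4559, 0.0445, 0.0621]
tool_rot: [3.122, 0.342, 0.001]
ft_force: [-0.7, -1.2, 3.4]
grip_width: 0.381
grip_force: 45.0
```

```bash
python3 -m jog '[[[0,0,-3,0,0,0,28],[0,0,-6,0,0,0,28],[0,0,-9,0,0,0,28],[0,0,-12,0,0,0,28],[0,0,-12,0,0,0,28],[0,0,-12,0,0,0,28]]]'
python3 - <<'E'
from h import *
d=ctrl.get_image('side'); save(d,'side2')
cv2.imwrite('pics/s2.png',cv2.resize(d['image'][130:280,230:400],None,fx=4,fy=4,interpolation=cv2.INTER_CUBIC)[:,:,::-1])
to(.456,.044,.074)
E
```

```text
time: 4.2
position: [0.4557, 0.0446, 0.0734]
tool_rot: [3.123, 0.342, 0.001]
ft_force: [5.2, 0.1, -8.7]
grip_width: 0.382
grip_force: 45.0
shift [ 0.1  0.7 -0.6] rot [ 0.01 -0.05  0.1 ] t 4.25 [ 4.9 -0.2 -8.9]
```

View pics/s2.png

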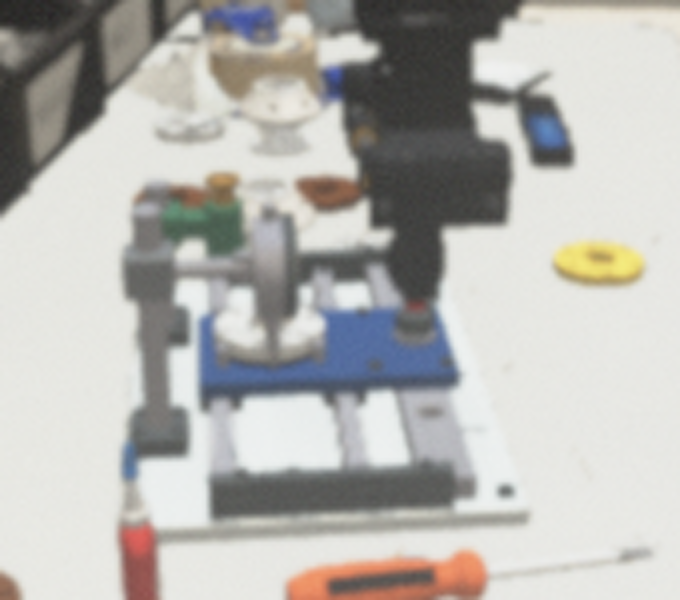

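The red band shows at (415,307) under the knob, so the pin is out. Now I'll shift along the fixture's +y, which is tool -y.

```bash
python3 -m jog '[[[0,-3,0,0,0,0,28],[0,-9,0,0,0,0,28],[0,-17,0,0,0,0,28],[0,-25,0,0,0,0,28],[0,-33,0,0,0,0,28],[0,-41,0,0,0,0,28],[0,-48,0,0,0,0,28],[0,-54,0,0,0,0,28],[0,-59,0,0,0,0,28],[0,-62,0,0,0,0,28]]]'
python3 -m jog '[[[0,-2,0,0,0,0,28],[0,-5,0,0,0,0,28],[0,-8,0,0,0,0,28],[0,-8,0,0,0,0,28],[0,-8,0,0,0,0,28]]]'
```

```text
time: 5.25
position: [0.4422, 0.1054, 0.0734]
tool_rot: [3.123, 0.342, 0.001]
ft_force: [5.1, -0.7, -8.3]
grip_width: 0.379
grip_force: 45.0
time: 5.75
position: [0.4404, 0.1134, 0.0733]
tool_rot: [-3.122, -0.342, -0.001]
ft_force: [5.0, 0.8, -8.5]
grip_width: 0.383
grip_force: 45.0
```

```bash
python3 -m jog '[[[0,0,3,0,0,0,28],[0,0,6,0,0,0,28],[0,0,9,0,0,0,28],[0,0,11,0,0,0,28],[0,0,11,0,0,0,28],[0,0,11,0,0,0,28]]]'
```

```text
time: 6.35
position: [0.4404, 0.1133, 0.0625]
tool_rot: [-3.123, -0.342, -0.0]
ft_force: [4.7, 2.4, -5.5]
grip_width: 0.379
grip_force: 45.0
```

```bash
python3 -m jog '[[[0,0,0,0,0,0,40],[0,0,0,0,0,0,55],[0,0,0,0,0,0,55],[0,0,0,0,0,0,55],[0,0,-10,0,0,0,55],[0,0,-35,0,0,0,55],[0,0,-70,0,0,0,55],[0,0,-110,0,0,0,55],[0,0,-130,0,0,0,55],[0,0,-130,0,0,0,55]]]'
python3 -m jog '[[[0,30,0,0,0,0,55],[0,75,0,0,0,0,55],[0,120,0,0,0,0,55],[0,165,0,0,0,0,55],[0,210,0,0,0,0,55],[0,240,0,0,0,0,55],[0,250,0,0,0,0,55],[0,250,0,0,0,0,55]]]'
python3 - <<'E'
from h import *
I=[]
for n in('side','top'):
    d=ctrl.get_image(n); np.save(f'pics/{n}3.npy',d,allow_pickle=True)
    c=d['image'][130:280,230:400] if n=='side' else d['image'][145:255,250:385]
    I.append(cv2.resize(c,(400,int(400*c.shape[0]/c.shape[1])),interpolation=cv2.INTER_CUBIC)[:320])
h=min(i.shape[0] for i in I)
cv2.imwrite('pics/f3.png',np.hstack([i[:h] for i in I])[:,:,::-1])
im=cv2.cvtColor(d['image'],cv2.COLOR_RGB2HSV).astype(int); H,S=im[...,0],im[...,1]
m=((H<8)|(H>172))&(S>130); m[:,:270]=0; m[:,350:]=0; m[:205]=0; m[230:]=0
v,u=np.nonzero(m); print(u.mean(),v.mean(),onz(d,u.mean(),v.mean(),.096),depthpt(d,u.mean(),v.mean()))
E
```

```text
time: 7.35
position: [0.4425, 0.1136, 0.1966]
tool_rot: [3.122, 0.342, 0.011]
ft_force: [-0.0, 0.3, 0.3]
grip_width: 0.635
grip_force: 0.0
time: 8.15
position: [0.4937, -0.132, 0.1916]
tool_rot: [-3.122, -0.338, 0.003]
ft_force: [-0.2, 0.4, 0.2]
grip_width: 0.633
grip_force: 0.0
295.53125 221.6875 [0.44225772 0.11342433 0.096     ] [0.44260554 0.11362352 0.09341096]
```

View pics/f3.png

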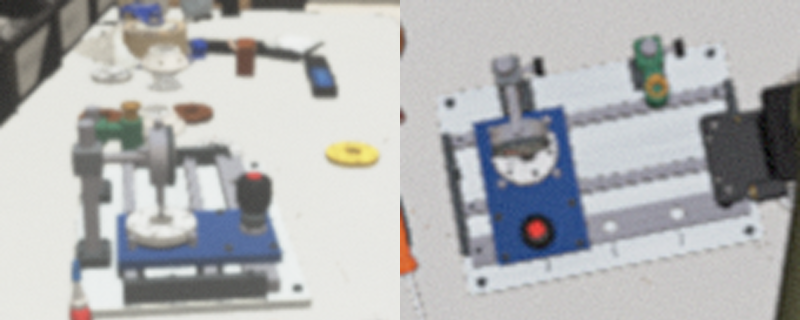

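The shuttle is at the left hole, with the disc under the feeler at side-crop (162,222) and no red band visible under the knob at (253,190). I'll check the knob height numerically against its initial home height.

```bash
python3 - <<'E'
from h import *
def red(d,box):
    im=cv2.cvtColor(d['image'],cv2.COLOR_RGB2HSV).astype(int); H,S=im[...,0],im[...,1]
    m=((H<8)|(H>172))&(S>110); z=np.zeros_like(m); a,b,c,e=box; z[a:b,c:e]=m[a:b,c:e]
    v,u=np.nonzero(z); return u.mean(),v.mean(),len(u)
for k,tb,sb in((0,(205,230,270,350),(185,202,320,345)),(3,(205,230,270,350),(195,212,325,350))):
    t=np.load(f'pics/top{k}.npy',allow_pickle=True).item(); s=np.load(f'pics/side{k}.npy',allow_pickle=True).item()
    a=red(t,tb); b=red(s,sb); o1,r1=ray(t,*a[:2]); o2,r2=ray(s,*b[:2])
    q=np.linalg.lstsq(np.c_[r1,-r2],o2-o1,rcond=None)[0]; print(k,a,b,(o1+r1*q[0]).round(4),(o2+r2*q[1]).round(4))
    # red band pixels beneath knob
    im=cv2.cvtColor(s['image'],cv2.COLOR_RGB2HSV).astype(int); v0=int(b[1]); u0=int(b[0])
    print([tuple(s['image'][v,u0]) for v in range(v0+8,v0+26,2)])
E
```

```text
0 (np.float64(319.9142857142857), np.float64(217.31428571428572), 35) (np.float64(333.5), np.float64(192.5), 8) [0.4568 0.0441 0.0951] [0.4586 0.0442 0.0954]
[(np.uint8(76), np.uint8(75), np.uint8(75)), (np.uint8(78), np.uint8(78), np.uint8(76)), (np.uint8(78), np.uint8(77), np.uint8(78)), (np.uint8(76), np.uint8(75), np.uint8(75)), (np.uint8(87), np.uint8(90), np.uint8(89)), (np.uint8(94), np.uint8(96), np.uint8(93)), (np.uint8(91), np.uint8(93), np.uint8(91)), (np.uint8(118), np.uint8(117), np.uint8(119)), (np.uint8(107), np.uint8(118), np.uint8(141))]
3 (np.float64(295.325), np.float64(222.0), 40) (np.float64(337.77777777777777), np.float64(204.55555555555554), 9) [0.4414 0.114  0.0958] [0.4428 0.114  0.096 ]
[(np.uint8(77), np.uint8(76), np.uint8(75)), (np.uint8(78), np.uint8(77), np.uint8(76)), (np.uint8(79), np.uint8(78), np.uint8(75)), (np.uint8(75), np.uint8(77), np.uint8(75)), (np.uint8(81), np.uint8(81), np.uint8(79)), (np.uint8(100), np.uint8(104), np.uint8(104)), (np.uint8(93), np.uint8(95), np.uint8(92)), (np.uint8(94), np.uint8(91), np.uint8(89)), (np.uint8(130), np.uint8(130), np.uint8(132))]
```

The knob top is at 0.096 m, the same as when home at the start. The shuttle has moved 71 mm, within play, and no red band shows.

```bash
python3 -c "
from bench import ctrl
print(ctrl.close_job())"
```

```text
the job is handed in; nothing more can be done
None
```

The shuttle is in the hole at the dial gauge with the plunger home (knob at its starting height, no red band), the disc lies in its nest under the feeler, and the job is handed in at about 8 s of robot time; I saw no contact with the gauge or the loose items but did not measure them afterwards.

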